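# Set the clamping timer

### The job

The glue-up is about to be clamped: pick up the timer by its square housing, set it down flat inside the shallow wooden tray, either way round, and let go. Then take it by its knob and turn the knob until its pointer lines up with the steel clip on the rim of the dial (it may take more than one grip; do not shift the clip). Leave the glue bottle, the sanding block and the tape roll where they are.

Things in the scene. Friction and masses are not known exactly. Their poses are not given: they have to be found in the camera images.
- timer: Loose timer, 0.5 kg. Black base plate 150 (x) x 92 (y) x 8 mm; on its -x end a grey square housing 60 x 60 mm, centre x = -45 mm, top 58 mm above the underside (grip it across its y sides, upper 30 mm); on its +x end a round dial head, radius 45 mm, centre x = +29 mm, dial face 45 mm up, knob top 80 mm up. Origin: centre of the underside; z up. Starts flat, left of the clamping jig.
- knob (a joint): Angle of the timer's knob, rad, about the upright axis through the dial centre; grows clockwise seen from above, stops at 0 and 4.7; at 0 the pointer looks along the timer's +x. It stays where it is left. Always starts anticlockwise of the clip, 1.0 to 2.4 rad short of it.
- marker (a joint): Angle of the steel clip, on the same scale as the knob (the two are equal when the pointer is at the clip). The clip stays put.
- knob_grip (a point): On the knob's axis at the height to grip, 74 mm above the timer's underside. The knob is a black bar 50 mm long, 14 mm thick, 26 mm high, on a round skirt 44 mm wide, 8 mm high; the bar's top is 6 mm above this point, its foot 20 mm below. x points along the bar to the pointer (turns with the knob), z up.
- pointer_tip (a point): Tip of the knob's pointer nose (white line), 36 mm from the knob's axis, just above the dial.
- marker_tip (a point): Inner edge of the steel clip, a flat dark steel tab 12 mm wide and 14 mm long over the rim of the dial, 36 mm from the knob's axis, level with the pointer tip.
- tray_in (a point): Centre of the inner floor of the shallow wooden tray fixed to the bench to the right of the clamping jig; inside 164 (x) x 106 (y) mm, floor 8 mm above the bench, lip 12 mm above the floor and 8 mm thick. x along its length.
- glue_bottle: White glue bottle with a spout, 58 mm across, 162 mm high, bystander. Origin: centre of its underside.
- sanding_block: Sanding block 64 x 107 x 32 mm, bystander. Origin: centre of its underside.
- tape_brown: Roll of brown tape lying flat, 93 mm across, 48 mm high, bystander. Origin: centre of its underside.

How it is judged:
On the way, in this order (a step that is already met when the one before it is completed fails the run):
1. the timer stands flat in the tray and has been let go (horizontal distance between timer and tray_in below 0.014 m and z of timer in the frame of tray_in between -0.004 and 0.004 m and angle between timer's own z axis and vertical below 0.05 rad and contact force between timer and the fingers below 0.1 N and linear speed of timer below 0.02 m/s), for 0.2 s.
2. the knob's pointer is at the clip, with the timer in the tray (horizontal distance between timer and tray_in below 0.014 m and z of timer in the frame of tray_in between -0.004 and 0.004 m and angle between timer's own z axis and vertical below 0.05 rad and distance between pointer_tip and marker_tip below 0.006 m), for 0.2 s.
At the end, for the whole second after the job is handed in: The timer stands flat on the tray floor (origin within 14 mm of the floor's centre seen from above, within 4 mm in height, tilted less than 0.05 rad), the tip of the knob's pointer is within 6 mm of the clip's inner edge (about 9.5 degrees), and timer and knob are released and at rest (all of step 2 and velocity of joint knob between -0.05 and 0.05 rad/s and contact force between timer and the fingers below 0.1 N and linear speed of timer below 0.02 m/s); the robot touches nothing.
It fails at once if the glue bottle is moved more than 30 mm (distance of glue_bottle from where it was at the start of the episode above 0.03 m).
It fails at once if the sanding block is moved more than 30 mm (distance of sanding_block from where it was at the start of the episode above 0.03 m).
It fails at once if the tape roll is moved more than 30 mm (distance of tape_brown from where it was at the start of the episode above 0.03 m).
It fails at once if the clip is pushed round the dial (velocity of joint marker above 0.3 rad/s or velocity of joint marker below -0.3 rad/s).
It also fails if it takes over 58 s, if anything falls off the work surface, if the arm or the gripper's body presses on something with over 40 N, if the wrist force passes 120 N, or if a joint passes its speed limit or range.

### The arm

A 7-joint arm with a two-finger parallel gripper is mounted at the origin on the work surface; the furniture and walls round the work are solid. World frame = base frame: x ahead of the robot, y to its left, z up, the work surface at z = 0. Lengths are in m, angles in rad, forces in N, time in s.
With the tool pointing down it reaches from about 0.4 to 0.875 m from the base axis. Payload 19.3 kg.
Tool frame: the origin (TCP) lies between the finger pads; the fingertips stand 17 mm ahead of it and the grasp point (between the pads) lies 2 mm behind it; z points along the fingers, y is the line along which they close (so a half turn about z gives the same grasp; the last joint's range is limited). The gripper opens to 85 mm and grips with 20 to 120 N. Pads are 22 mm wide; open, the fingers measure 114 mm over their backs; the gripper's body (76 mm by 85 mm) begins 54 mm behind the grasp point. The pads swing forward as they close: fully open they stand 13 mm farther back than shut.
Start: joints at [1.066, 0.521, -0.036, 1.599, 0.021, 1.021, -0.113], TCP at [0.263, -0.567, 0.248] pointing down, gripper open.
Joint ranges: [-2.91, 2.91], [-0.3, 2.13], [-1.5, 1.42], [0.17, 2.43], [-1.26, 4.41], [0.16, 1.93], [-2.52, 2.52]. Speed limits (rad/s): [1.89, 1.89, 2.39, 2.39, 3.01, 3.01, 3.01].

### API

Orientations are given as [roll, pitch, yaw] about the fixed x, y, z axes, in that order (R = Rz(yaw) Ry(pitch) Rx(roll)).
In Python, from workcell import bot gives the robot as it stands.
- The arm moves only by the shell command python3 -m inch 'ROWS' [FORCE]. ROWS is JSON, a list of rows, each a list of 7 numbers: the shift along the tool's x, y, z in units of 200 mm (1.0 is 200 mm), then the turn, a rotation vector about the tool's x, y, z in units of 90 degrees (1.0 is 90 degrees), then the opening, from 0 (shut) to 1 (fully open). In form: [[x, y, z, rx, ry, rz, grip], ...]. A call has 1 to 20 rows; each row is the pose to reach, as a shift and turn from the pose commanded when the call began, along the tool's axes at that moment; what a row does not reach only later rows make up. A row lasts 1/8 s, in which the tool goes at most 62.5 mm and 10.7 degrees, less where a joint would pass 70% of its speed; a pose out of reach is approached as far as the arm can. A call with a number of a shift or a turn outside -1 to 1 is refused whole. A call with a gripper value outside its range is refused whole. The fingers move at their own pace and stop on an object; FORCE is the grip in N (left out, the last holds). Time passes only in rows, so rows that repeat a pose let the fingers close. It gives the time, the measured TCP pose, the force, the opening and the grip force at its end, in the units of the state.
- bot.observe(): the state, without advancing time (a new reading comes with each control period).
- bot.grab_frame(name): name is "scene" or "top"; returns a dict with "img" (384x512x3 uint8, red, green, blue), "z_map" (384x512 float32, m along the optical axis (not along the pixel's ray), 0 where there is no reading), "vfov" (degrees; the focal length in pixels is half the picture's height over the tangent of half this angle, whatever the lens; pixels are square), "cx", "cy" (the principal point, pixels), "distortion" ([k1, k2, p1, p2, k3] as OpenCV has them; the pictures are not rectified), "rvec" (rotation vector, rad) and "tvec" (3), from world to camera coordinates, as OpenCV has them. Camera axes: x right, y down, z forward; pixel columns grow to the right and rows downward; lengths in m; the calibration is good to about 2 mm. A picture is of the moment at which its call begins.
- bot.job_done(): hands the job in; it is judged then, once.
The state is a dict: "clock": time; "qpos": joint angles; "qd": joint speeds; "joint_efforts": joint torques, N m; "position": TCP position; "tool_rot": TCP orientation; "force": force on the tool from outside, world axes, zero at the start; "moment": the same for the moment, N m; "grip_width": finger opening in m; "finger_force": force on a finger pad.
Only numpy, scipy, OpenCV 4.12 (cv2) and the standard library are available. Lean on these libraries where they do the work, as an engineer would, in place of code of your own. Each camera call takes 0.05 s, during which the arm holds its last target. There are 200 camera calls.

## Working session

There is one attempt and no reset: what is moved stays moved. The work goes in short steps, Python scripts to look and compute and a shell command to move; the robot and the scene stay as the last step left them, time stands still between calls to the robot, and variables do not carry over. Pictures are saved under pics/ and viewed, at most 10 in all, crops included, and the job is handed in when it is done.

```bash
mkdir -p pics; ls; cat > h.py <<'E'
import numpy as np,cv2
from workcell import bot
from scipy.spatial.transform import Rotation as Ro
def grab(n,save=None):
    f=bot.grab_frame(n); 
    if save: cv2.imwrite('pics/'+save,cv2.cvtColor(f['img'],cv2.COLOR_RGB2BGR))
    h=f['img'].shape[0]; fl=h/2/np.tan(np.radians(f['vfov'])/2)
    f['K']=np.array([[fl,0,f['cx']],[0,fl,f['cy']],[0,0,1.]]); f['R']=cv2.Rodrigues(np.array(f['rvec'],float))[0]
    f['t']=np.array(f['tvec'],float).ravel(); f['d']=np.array(f['distortion'],float); return f
def rays(f,uv):
    p=cv2.undistortPoints(np.array(uv,float).reshape(-1,1,2),f['K'],f['d']).reshape(-1,2)
    return np.c_[p,np.ones(len(p))]@f['R'], -f['R'].T@f['t']
def onplane(f,uv,z):
    d,c=rays(f,uv); return c+d*((z-c[2])/d[:,2])[:,None]
def bydepth(f,uv):
    uv=np.array(uv).reshape(-1,2); d,c=rays(f,uv); ui=uv.round().astype(int)
    return c+d*f['z_map'][ui[:,1],ui[:,0]][:,None]
def cloud(f):
    v,u=np.mgrid[:384,:512]; P=bydepth(f,np.c_[u.ravel(),v.ravel()]).reshape(384,512,3); P[f['z_map']==0]=np.nan; return P
def proj(f,P): return cv2.projectPoints(np.array(P,float).reshape(-1,1,3),f['R'],f['t'],f['K'],f['d'])[0].reshape(-1,2)
E
python3 - <<'E'
from h import *
for n in('scene','top'):
    f=grab(n,n+'0.png'); print(n,f['vfov'],f['cx'],f['cy'],f['d'],'cam at',-f['R'].T@f['t'],'axis',f['R'][2], (f['z_map']==0).mean())
print(bot.observe())
E
```

```text
pics
scene 48.38629425661039 254.20492245569977 187.05968766413025 [-0.14779734  0.          0.          0.          0.        ] cam at [-0.18962984  0.70988561  0.86702461] axis [ 0.62789206 -0.48434157 -0.60923297] 0.004038492838541667
top 54.370396774292416 266.48112048043794 192.53365901000151 [-0.08399032  0.          0.          0.          0.        ] cam at [0.47731697 0.05753772 1.06978426] axis [ 0.13860301  0.01922024 -0.9901615 ] 0.004002888997395833
{'clock': 0.1, 'qpos': array([ 1.06578703,  0.52196012, -0.03635499,  1.59990399,  0.02119018,
        1.0211239 , -0.11283514]), 'qd': array([ 0.00012414, -0.00090351,  0.00024145, -0.00033486, -0.00037192,
        0.00276913, -0.00051803]), 'joint_efforts': array([ 5.83021130e-03, -9.28496003e+01,  1.98525421e+00, -3.70539558e+01,
        1.82613661e-02,  5.26346281e-03,  1.11434846e-05]), 'position': array([ 0.26314748, -0.566604  ,  0.24779625]), 'tool_rot': array([-3.14058281e+00,  4.83596956e-05,  4.34781122e-01]), 'force': array([ 0.28781079, -0.60986126,  0.3782    ]), 'moment': array([ 0.02131548,  0.03803326, -0.04587613]), 'finger_force': 0.0, 'grip_width': 0.08544005083907591}
```

View pics/scene0.png

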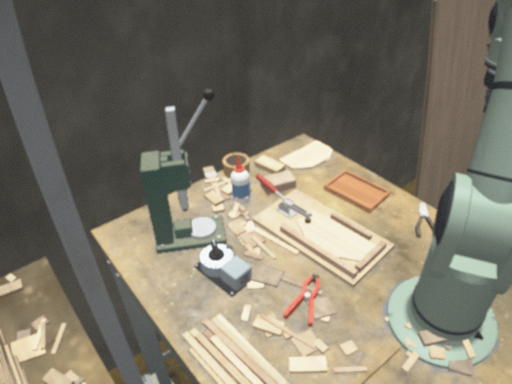

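View pics/top0.png

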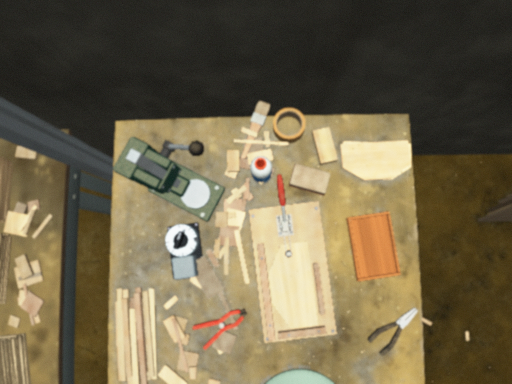

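The top view shows the timer at about (182,250), with the dial at (182,240) and the housing at (184,267). The tray is at (373,246), the jig with its red toggle clamp lies between them, and the green press stands just ahead of the timer. I'll measure the timer and tray next.

```bash
cat > m1.py <<'E'
from h import *
f=grab('top'); s=grab('scene')
Pt,Ps=cloud(f),cloud(s)
# tray: orange mask
hsv=cv2.cvtColor(f['img'],cv2.COLOR_RGB2HSV)
def big(m):
    n,l,st,c=cv2.connectedComponentsWithStats(m.astype(np.uint8)); i=1+np.argmax(st[1:,4]); return l==i
for n,g,P in(('top',f,Pt),('scene',s,Ps)):
    hs=cv2.cvtColor(g['img'],cv2.COLOR_RGB2HSV)
    m=(hs[...,0]>4)&(hs[...,0]<14)&(hs[...,1]>130)&(hs[...,2]>100)&(P[...,1]<0)&(P[...,2]<.1)&(P[...,2]>-.02)
    m=big(m); Z=P[m][:,2]; print(n,'tray px',m.sum(),'z pct',np.percentile(Z,[2,10,50,90,98]).round(4))
    cn=max(cv2.findContours(m.astype(np.uint8),0,1)[0],key=cv2.contourArea)[:,0]
    r=cv2.minAreaRect((onplane(g,cn,.02)[:,:2]*1000).astype(np.float32)); print(' rect mm',r)
# timer by height cloud
for n,P in(('top',Pt),('scene',Ps)):
    R=P[(P[...,0]>.3)&(P[...,0]<.62)&(P[...,1]>.12)&(P[...,1]<.42)&(P[...,2]>.03)&(P[...,2]<.1)]
    hsg,e=np.histogram(R[:,2],bins=np.arange(.03,.1,.004)); print(n,dict(zip((e[:-1]*1000).round().astype(int).tolist(),hsg.tolist())))
    for a,b in((.041,.05),(.053,.063),(.066,.09)):
        q=R[(R[:,2]>a)&(R[:,2]<b)]
        if len(q)>5: print('  z',a,b,len(q),np.median(q,0).round(4),cv2.minAreaRect((q[:,:2]*1000).astype(np.float32)))
def crop(g,c,w,sc,name):
    x,y=c; im=g['img'][y-w:y+w,x-w:x+w]; return cv2.cvtColor(cv2.resize(im,None,fx=sc,fy=sc,interpolation=cv2.INTER_CUBIC),cv2.COLOR_RGB2BGR)
a=crop(f,(183,250),32,6,''); b=crop(s,(225,268),32,6,''); cv2.imwrite('pics/crop1.png',np.hstack([a,b]))
# obstacles between
for n,P in(('top',Pt),):
    for y0 in np.arange(-.3,.4,.05):
        print(round(y0,2),[ (round(float(np.nanmax(P[...,2][(P[...,1]>=y0)&(P[...,1]<y0+.05)&(P[...,0]>=x0)&(P[...,0]<x0+.05)],initial=0)),3)) for x0 in np.arange(.3,.8,.05)])
E
python3 m1.py
```

```text
top tray px 1160 z pct [0.0044 0.0059 0.0085 0.0129 0.0202]
 rect mm ((470.7687072753906, -223.4930419921875), (170.28147888183594, 105.42545318603516), 9.500520706176758)Traceback (most recent call last):
  File "m1.py", line 11, in <module>
    m=big(m); Z=P[m][:,2]; print(n,'tray px',m.sum(),'z pct',np.percentile(Z,[2,10,50,90,98]).round(4))
  File "m1.py", line 7, in big
    n,l,st,c=cv2.connectedComponentsWithStats(m.astype(np.uint8)); i=1+np.argmax(st[1:,4]); return l==i
                                                                       ~~~~~~~~~^^^^^^^^^^
    return _wrapfunc(a, 'argmax', axis=axis, out=out, **kwds)
    return bound(*args, **kwds)
ValueError: attempt to get argmax of an empty sequence
```

```bash
sed -i 's/^    m=(hs.*$/    print(hs[(246,373) if n=="top" else (190,357)],P[(246,373) if n=="top" else (190,357)])\n    m=(hs[...,0]>2)\&(hs[...,0]<15)\&(hs[...,1]>95)\&(hs[...,2]>60)\&(P[...,1]<-.05)\&(P[...,2]<.1)\&(P[...,2]>-.03)/' m1.py; python3 m1.py
```

```text
[ 13 170 207] [ 0.46816358 -0.22033718  0.00592644]
top tray px 2664 z pct [0.0042 0.0059 0.0087 0.0189 0.0218]
 rect mm ((469.2654724121094, -216.17042541503906), (176.08531188964844, 120.78275299072266), 7.506167888641357)
[ 14 113 228] [ 0.46870715 -0.22345753  0.00617197]
scene tray px 1352 z pct [0.0026 0.0046 0.0086 0.0187 0.0214]
 rect mm ((461.3412170410156, -209.25022888183594), (185.29783630371094, 138.43972778320312), 6.785678863525391)
top {30: 608, 34: 332, 38: 133, 42: 418, 46: 109, 50: 110, 54: 286, 58: 146, 62: 8, 66: 10, 70: 6, 74: 34, 78: 60, 82: 0, 86: 0, 90: 0, 94: 0}
  z 0.041 0.05 591 [0.4929 0.3091 0.0441] ((501.2633972167969, 316.7654724121094), (221.31942749023438, 91.62578582763672), 22.779136657714844)
  z 0.053 0.063 495 [0.4234 0.3059 0.0568] ((504.68316650390625, 317.9761657714844), (228.25192260742188, 58.60190963745117), 8.250262260437012)
  z 0.066 0.09 110 [0.4904 0.3141 0.0782] ((492.8167724609375, 314.75787353515625), (14.524430274963379, 49.806819915771484), 73.7723159790039)
scene {30: 538, 34: 292, 38: 98, 42: 366, 46: 128, 50: 121, 54: 313, 58:
[... 849 characters left out ...]
 0.038, 0.036, 0.027, 0.028]
-0.05 [0.026, 0.027, 0.038, 0.025, 0.02, 0.021, 0.036, 0.038, 0.032, 0.051]
-0.0 [0.027, 0.028, 0.058, 0.06, 0.059, 0.078, 0.091, 0.094, 0.005, 0.052]
0.05 [0.043, 0.041, 0.043, 0.042, 0.021, 0.02, 0.032, 0.162, 0.121, 0.047]
0.1 [0.022, 0.035, 0.04, 0.041, 0.021, 0.025, 0.037, 0.125, 0.104, 0.03]
0.15 [0.019, 0.032, 0.035, 0.037, 0.04, 0.039, 0.423, 0.426, 0.035, 0.024]
0.2 [0.022, 0.024, 0.036, 0.033, 0.038, 0.039, 0.423, 0.425, 0.005, 0.005]
0.25 [0.019, 0.06, 0.063, 0.058, 0.053, 0.039, 0.367, 0.33, 0.274, 0.003]
0.3 [0.015, 0.065, 0.062, 0.082, 0.081, 0.036, 0.417, 0.416, 0.28, 0.006]
0.35 [0.015, 0.01, 0.008, 0.047, 0.047, 0.004, 0.284, 0.284, 0.282, 0.005]
```

View pics/crop1.png

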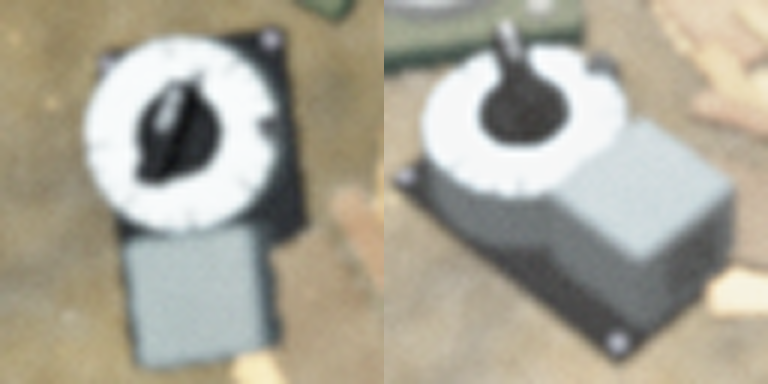

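The crop shows the knob's pointer nose up and to the right of the axis, at crop (195,75), and the clip at the right of the dial, at (268,125). The clip is clockwise of the pointer, as expected. I'll fit the poses next.

```bash
cat > m2.py <<'E'
from h import *
def comp(m,c):
    n,l,st,ce=cv2.connectedComponentsWithStats(m.astype(np.uint8)); i=1+np.argmax(st[1:,4]); return l==i
def rect(P2):
    (c,wh,a)=cv2.minAreaRect((P2*1000).astype(np.float32)); return np.round(c,1),np.round(wh,1),round(a,1)
def cont(m): return max(cv2.findContours(m.astype(np.uint8),0,1)[0],key=cv2.contourArea)[:,0]
def timer(f,n,box,zb=0):
    P=cloud(f); B=(P[...,0]>box[0])&(P[...,0]<box[1])&(P[...,1]>box[2])&(P[...,1]<box[3]); Z=P[...,2]-zb
    hs=cv2.cvtColor(f['img'],cv2.COLOR_RGB2HSV).astype(int)
    m=comp(cv2.morphologyEx((B&(Z>.051)&(Z<.067)).astype(np.uint8),2,np.ones((3,3))),0)
    zt=np.median(Z[m]); H=onplane(f,cont(m),zt+zb)[:,:2]; print(n,'housing top z',zt.round(4),rect(H),'cloud med',np.median(P[m],0).round(4))
    w=comp(B&(Z>.035)&(Z<.056)&(hs[...,2]>170)&(hs[...,1]<60),0)
    zd=np.median(Z[w]); c=cv2.convexHull(cont(w))[:,0]; D=onplane(f,c,zd+zb)[:,:2]; e=cv2.fitEllipse((D*1000).astype(np.float32)); print('  dial z',zd.round(4),np.round(e[0],1),np.round(e[1],1))
    b=B&(Z>.073)&(Z<.088); zk=np.median(Z[b]); b=comp(b,0); print('  bar top z',zk.round(4),rect(onplane(f,cont(b),zk+zb)[:,:2]),'med',np.median(P[b],0).round(4))
def tray(f,n):
    P=cloud(f); B=(P[...,0]>.3)&(P[...,0]<.65)&(P[...,1]>-.33)&(P[...,1]<-.12)
    hs=cv2.cvtColor(f['img'],cv2.COLOR_RGB2HSV).astype(int); m=B&(hs[...,0]>2)&(hs[...,0]<17)&(hs[...,1]>95)
    m=comp(m,0); L=P[m&(P[...,2]>.014)]; F=P[m&(P[...,2]<.012)]
    print(n,'floor z',np.median(F[:,2]).round(4),'lip z',np.median(L[:,2]).round(4),'lip rect',rect(L[:,:2]), 'lip pct',len(L))
    ins=comp(cv2.morphologyEx((m&(P[...,2]<.0125)).astype(np.uint8),2,np.ones((3,3))),0); print('  floor rect',rect(onplane(f,cont(ins),.008)[:,:2]))
if __name__=='__main__':
    for n in('top','scene'):
        f=grab(n); timer(f,n,(.36,.56,.24,.38)); tray(f,n)
E
python3 m2.py
```

```text
top housing top z 0.0568 (array([420.5, 305.6]), array([57.9, 57. ]), 7.1) cloud med [0.4206 0.3054 0.0568]
  dial z 0.044 [489.2 312.5] [ 86.1 101. ]
  bar top z 0.0787 (array([492.7, 314.5]), array([14.1, 49.2]), 72.9) med [0.4904 0.3146 0.0787]
top floor z 0.0081 lip z 0.0194 lip rect (array([ 469.2, -218.1]), array([179.8, 124.6]), 7.0) lip pct 613
  floor rect (array([ 469.4, -220.5]), array([164.2, 108.4]), 7.1)
scene housing top z 0.0565 (array([416.3, 307.9]), array([61.9, 62. ]), 7.9) cloud med [0.4157 0.3081 0.0565]
  dial z 0.0444 [486.5 316.8] [ 87.3 100. ]
  bar top z 0.0791 (array([490.9, 317.3]), array([14.5, 55.9]), 70.8) med [0.4903 0.3176 0.0791]
scene floor z 0.007 lip z 0.018 lip rect (array([ 467.8, -215.3]), array([181.2, 128.1]), 6.3) lip pct 356
  floor rect (array([ 474.3, -226. ]), array([161.6, 105. ]), 6.2)
```

```bash
cat > go.py <<'E'
import sys
from h import *
# usage: go.py x y z yawdeg -> row numbers from present pose (tool down)
o=bot.observe(); p=o['position']; R=Ro.from_euler('xyz',o['tool_rot'])
print('t',o['clock'],'p',p.round(4),'rpy',np.degrees(o['tool_rot']).round(2),'grip',round(float(o['grip_width']),4),'F',o['force'].round(1))
a=list(map(float,sys.argv[1:])); 
for i in range(0,len(a),4):
    T=Ro.from_euler('xyz',[np.pi,0,np.radians(a[i+3])]); print((R.inv().apply(np.array(a[i:i+3])-p)/.2).round(3),((R.inv()*T).as_rotvec()/(np.pi/2)).round(3))
E
python3 go.py .40 -.42 .25 7.4
```

```text
t 0.4 p [ 0.2632 -0.5668  0.2482] rpy [-179.99   -0.     24.91] grip 0.0859 F [-0.9 -0.1 -0.3]
[ 0.929 -0.378 -0.009] [-0.     0.     0.195]
```

```bash
python3 -m inch '[[0.3,-0.13,0,0,0,0.1,1],[0.6,-0.26,0,0,0,0.195,1],[0.93,-0.38,0,0,0,0.195,1],[0.93,-0.38,0,0,0,0.195,1]]'; python3 go.py .5 -.24 .25 7.4
```

```text
clock: 0.9
position: [0.4032, -0.4162, 0.2484]
tool_rot: [-3.141, -0.001, 0.134]
force: [-0.8, -1.3, 0.4]
grip_width: 0.0853
finger_force: 0.0
t 0.9 p [ 0.4032 -0.4162  0.2484] rpy [-1.7995e+02 -7.0000e-02  7.6900e+00] grip 0.0853 F [-0.8 -1.3  0.4]
[ 0.598 -0.808 -0.006] [-0.001 -0.001  0.003]
```

```bash
python3 -m inch '[[0.2,-0.27,0,0,0,0,1],[0.4,-0.54,0,0,0,0,1],[0.6,-0.8,0,0,0,0,1],[0.73,-0.97,0,0,0,0,1]]' >/dev/null
python3 -m inch '[[0.1,-0.3,0,0,0,0,1],[0.12,-0.6,0,0,0,0,1],[0.13,-0.9,0,0,0,0,1],[0.13,-1,0,0,0,0,1]]' >/dev/null
python3 -m inch '[[0.05,-0.3,0,0,0,0,1],[0.05,-0.6,0,0,0,0,1],[0.05,-0.9,0,0,0,0,1],[0.05,-1,0,0,0,0,1],[0.05,-1,0,0,0,0,1]]' ; python3 go.py .419 .3065 .15 7.4
```

```text
clock: 2.52
position: [0.5042, 0.1938, 0.2482]
tool_rot: [-3.141, 0.0, 0.13]
force: [0.2, -0.2, 0.9]
grip_width: 0.0853
finger_force: 0.0
t 2.525 p [0.5042 0.1938 0.2482] rpy [-179.99    0.      7.48] grip 0.0853 F [ 0.2 -0.2  0.9]
[-0.349 -0.614  0.491] [-0.     0.     0.001]
```

```bash
python3 -m inch '[[-0.12,-0.21,0.1,0,0,0,1],[-0.24,-0.42,0.25,0,0,0,1],[-0.35,-0.615,0.4,0,0,0,1],[-0.35,-0.615,0.49,0,0,0,1],[-0.35,-0.615,0.49,0,0,0,1],[-0.35,-0.615,0.49,0,0,0,1]]'; python3 go.py .419 .3065 .046 7.4; python3 - <<'E'
from h import *
f=grab('top'); s=grab('scene')
c=lambda g,x,y:cv2.cvtColor(cv2.resize(g['img'][y-45:y+45,x-45:x+45],None,fx=4,fy=4,interpolation=2),4)
cv2.imwrite('pics/pre.png',np.hstack([c(f,183,250),c(s,232,265)]))
E
```

```text
clock: 3.28
position: [0.4203, 0.3049, 0.151]
tool_rot: [3.142, -0.001, 0.126]
force: [0.4, -0.3, -0.1]
grip_width: 0.0854
finger_force: 0.0
t 3.275 p [0.4203 0.3049 0.151 ] rpy [ 1.80e+02 -5.00e-02  7.24e+00] grip 0.0854 F [ 0.4 -0.3 -0.1]
[-0.006 -0.009  0.525] [ 0.    -0.001 -0.002]
```

View pics/pre.png

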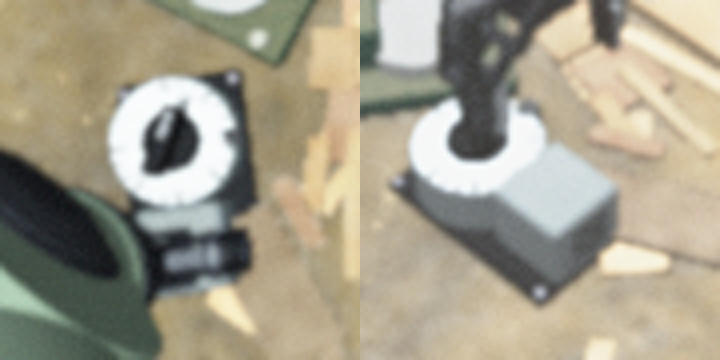

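The open gripper straddles the housing, at about (200,255) in the left crop, and the knob is clear of it. I'll go down and grip.

```bash
python3 -m inch '[[-0.005,-0.008,0.2,0,0,0,1],[-0.005,-0.008,0.35,0,0,0,1],[-0.005,-0.008,0.45,0,0,0,1],[-0.005,-0.008,0.525,0,0,0,1],[-0.005,-0.008,0.525,0,0,0,1],[-0.005,-0.008,0.525,0,0,0,1]]' && python3 -m inch '[[0,0,0,0,0,0,0.4],[0,0,0,0,0,0,0.4],[0,0,0,0,0,0,0.4],[0,0,0,0,0,0,0.4],[0,0,0,0,0,0,0.4],[0,0,0,0,0,0,0.4]]' 60
```

```text
clock: 4.12
position: [0.4184, 0.3075, 0.0461]
tool_rot: [-3.141, -0.001, 0.128]
force: [0.3, 0.5, 0.3]
grip_width: 0.0854
finger_force: 0.0
clock: 4.88
position: [0.4183, 0.3076, 0.0462]
tool_rot: [-3.141, -0.001, 0.129]
force: [-2.4, -0.8, 12.2]
grip_width: 0.0588
finger_force: 63.3
```

```bash
python3 -m inch '[[0,0,0,0,0,0,0.4],[0,0,-0.1,0,0,0,0.4],[0,0,-0.25,0,0,0,0.4],[0,0,-0.45,0,0,0,0.4],[0,0,-0.7,0,0,0,0.4],[0,0,-0.7,0,0,0,0.4],[0,0,-0.7,0,0,0,0.4]]' 110; python3 go.py .5 .11 .19 7; python3 - <<'E'
from h import *
for n in('top','scene'):
    P=cloud(grab(n)); B=P[(P[...,0]>.46)&(P[...,0]<.55)&(P[...,1]>.26)&(P[...,1]<.37)&(P[...,2]>.15)&(P[...,2]<.25)]
    h,e=np.histogram(B[:,2],bins=np.arange(.15,.25,.004)); print(h.tolist())
    D=B[(B[:,2]>.17)&(B[:,2]<.2)]
    if len(D)>30: print(n,len(D),np.linalg.lstsq(np.c_[D[:,:2]-D[:,:2].mean(0),np.ones(len(D))],D[:,2],rcond=None)[0])
E
```

```text
clock: 5.75
position: [0.4175, 0.3068, 0.1845]
tool_rot: [3.141, 0.001, 0.128]
force: [0.4, -0.4, -7.8]
grip_width: 0.0582
finger_force: 120.8
t 5.75 p [0.4175 0.3068 0.1845] rpy [1.7995e+02 6.0000e-02 7.3600e+00] grip 0.0582 F [ 0.4 -0.4 -7.8]
[ 0.283  1.029 -0.027] [0.001 0.001 0.004]
[8, 8, 7, 10, 9, 11, 26, 395, 272, 69, 59, 11, 9, 10, 14, 25, 101, 15, 0, 0, 0, 0, 0, 0]
top 849 [-0.01849865 -0.00440272  0.18288789]
[18, 15, 16, 18, 17, 18, 22, 149, 58, 11, 5, 1, 5, 2, 2, 16, 48, 1, 0, 0, 0, 0, 0, 0]
scene 266 [ 0.02398604 -0.07041998  0.18079804]
```

```bash
python3 -m inch '[[0,0.2,0,0,0,0,0.4],[0.05,0.45,0,0,0,0,0.4],[0.1,0.7,0,0,0,0,0.4],[0.1,0.9,0,0,0,0,0.4]]' >/dev/null
python3 -m inch '[[0,0.25,0,0,0,0,0.4],[0.05,0.5,0,0,0,0,0.4],[0.05,0.75,0,0,0,0,0.4],[0.05,0.9,0,0,0,0,0.4]]' >/dev/null;  python3 go.py .4243 -.2235 .16 7
```

```text
t 6.85 p [ 0.4932 -0.0485  0.184 ] rpy [1.7999e+02 1.4000e-01 7.2400e+00] grip 0.0584 F [ 0.1  1.1 -7. ]
[-0.452  0.825  0.121] [0.    0.002 0.003]
```

```bash
python3 -m inch '[[-0.1,0.22,0,0,0,0,0.4],[-0.22,0.45,0,0,0,0,0.4],[-0.35,0.67,0.05,0,0,0,0.4],[-0.45,0.825,0.12,0,0,0,0.4],[-0.45,0.825,0.12,0,0,0.003,0.4],[-0.45,0.825,0.12,0,0,0.003,0.4]]' ;  python3 go.py .4243 -.2235 .065 7;  python3 - <<'E'
from m2 import *
for n in('top','scene'):
    f=grab(n); 
    try: 
        P=cloud(f);Z=P[...,2]-.114; B=(P[...,0]>.42)&(P[...,0]<.58)&(P[...,1]>-.29)&(P[...,1]<-.14)
        b=B&(Z>.072)&(Z<.09); b=comp(b,0); z=np.median(P[b][:,2]); print(n,'bar',z,rect(onplane(f,cont(b),z)[:,:2]))
        hs=cv2.cvtColor(f['img'],cv2.COLOR_RGB2HSV).astype(int);w=comp(B&(Z>.035)&(Z<.056)&(hs[...,2]>170)&(hs[...,1]<60),0); z=np.median(P[w][:,2]); c=cv2.convexHull(cont(w))[:,0]; D=onplane(f,c,z)[:,:2]; e=cv2.fitEllipse((D*1000).astype(np.float32)); print('dial',z,e)
    except Exception as ex: print(ex)
E
```

```text
clock: 7.6
position: [0.4256, -0.2205, 0.1606]
tool_rot: [-3.141, 0.001, 0.124]
force: [-0.3, 1.0, -6.7]
grip_width: 0.0581
finger_force: 121.5
t 7.6 p [ 0.4256 -0.2205  0.1606] rpy [-1.7994e+02  7.0000e-02  7.1000e+00] grip 0.0581 F [-0.3  1.  -6.7]
[-0.007  0.014  0.478] [-0.001  0.001  0.001]
top bar 0.19287966330776096 (array([ 501. , -211.2]), array([15.8, 50. ]), 70.8)
dial 0.15859813227862407 ((501.32049560546875, -210.9083709716797), (85.94414520263672, 89.56608581542969), 96.60427856445312)
scene bar 0.1922641878212249 (array([ 497.1, -208.5]), array([19.7, 55.7]), 65.7)
dial 0.15808182191857395 ((499.9598388671875, -205.57318115234375), (80.29947662353516, 86.7227554321289), 40.77224349975586)
```

```bash
python3 -m inch '[[-0.014,0.018,0.1,0,0,0,0.4],[-0.014,0.018,0.25,0,0,0,0.4],[-0.014,0.018,0.36,0,0,0,0.4],[-0.014,0.018,0.42,0,0,0,0.4],[-0.014,0.018,0.45,0,0,0,0.4],[-0.014,0.018,0.48,0,0,0,0.4],[-0.014,0.018,0.5,0,0,0,0.4],[-0.014,0.018,0.515,0,0,0,0.4],[-0.014,0.018,0.525,0,0,0,0.4],[-0.014,0.018,0.525,0,0,0,0.4],[-0.014,0.018,0.525,0,0,0,0.4]]' ;  python3 go.py .4228 -.2245 .0545 7
```

```text
clock: 9.07
position: [0.4234, -0.225, 0.0564]
tool_rot: [3.142, -0.0, 0.124]
force: [-0.1, -0.4, -5.4]
grip_width: 0.058
finger_force: 121.5
t 9.075 p [ 0.4234 -0.225   0.0564] rpy [ 1.80e+02 -1.00e-02  7.09e+00] grip 0.058 F [-0.1 -0.4 -5.4]
[-0.003 -0.003  0.01 ] [ 0.    -0.     0.001]
```

Now just above the floor, I'll touch down, release and rise.

```bash
python3 -m inch '[[0,0,0.005,0,0,0,0.4],[0,0,0.01,0,0,0,0.4],[0,0,0.012,0,0,0,0.4],[0,0,0.012,0,0,0,0.4]]'; python3 -m inch '[[0,0,0,0,0,0,0.8],[0,0,0,0,0,0,1],[0,0,0,0,0,0,1],[0,0,0,0,0,0,1],[0,0,-0.1,0,0,0,1],[0,0,-0.3,0,0,0,1],[0,0,-0.5,0,0,0,1],[-0.3,0,-0.9,0,0,0,1],[-0.3,0,-0.9,0,0,0,1],[-0.3,0,-0.9,0,0,0,1]]' 40; cat > m3.py <<'E'
from m2 import *
import sys
for n in('top','scene'):
    f=grab(n); 
    try: tray(f,n)
    except Exception as e: print(e)
    try: timer(f,n,(.36,.58,-.3,-.14),.008)
    except Exception as e: print(e)
    uv=proj(f,[.47,-.216,.05])[0].round().astype(int); x,y=uv
    im=cv2.cvtColor(cv2.resize(f['img'][y-36:y+36,x-36:x+36],None,fx=5,fy=5,interpolation=2),4)
    globals()[n]=im; print(n,uv)
cv2.imwrite('pics/'+sys.argv[1],np.hstack([top,scene]))
E
python3 m3.py put.png
```

```text
clock: 9.57
position: [0.4234, -0.225, 0.0545]
tool_rot: [3.141, -0.0, 0.124]
force: [-4.4, 1.9, 14.4]
grip_width: 0.0581
finger_force: 124.4
clock: 10.82
position: [0.3634, -0.2332, 0.2359]
tool_rot: [3.139, -0.003, 0.122]
force: [0.1, 0.1, -0.2]
grip_width: 0.0855
finger_force: 0.0
top floor z 0.0081 lip z 0.0193 lip rect (array([ 469.2, -217.7]), array([179.9, 123.5]), 6.9) lip pct 628
  floor rect (array([ 416.4, -180.2]), array([69. , 15.7]), 12.0)
top housing top z 0.058 (array([ 426.9, -224.6]), array([60.6, 58.7]), 7.1) cloud med [ 0.4262 -0.2249  0.066 ]
  dial z 0.0451 [ 499.1 -216.2] [88.1 88.5]
  bar top z 0.0796 (array([ 498.4, -215.4]), array([15.5, 50.1]), 71.0) med [ 0.4996 -0.2156  0.0876]
top [376 245]
scene floor z 0.0076 lip z 0.0183 lip rect (array([ 467. , -216.1]), array([179.8, 126.2]), 7.7) lip pct 247
  floor rect (array([ 402.5, -165.2]), array([18.7, 19.1]), 40.7)
scene housing top z 0.0559 (array([ 420.9, -222.5]), array([59.4, 62.3]), 5.7) cloud med [ 0.4196 -0.2223  0.0639]
  dial z 0.0438 [ 487.9 -216.8] [ 89.7 106. ]
  bar top z 0.0784 (array([ 495.8, -212.8]), array([17.9, 53. ]), 65.3) med [ 0.4965 -0.2134  0.0864]
scene [357 180]
```

View pics/put.png

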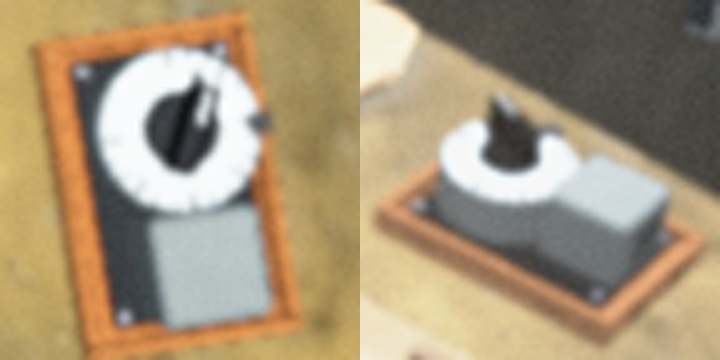

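The timer sits flat inside the tray lip. The pointer nose is at crop (200,80), and the clip, a dark grey tab, is at (262,122). I'll measure both angles about the dial axis.

```bash
cat > ang.py <<'E'
from m2 import *
def angs():
    for n in('top','scene'):
        f=grab(n); P=cloud(f); g=f['img'].astype(int).max(2).astype(np.float32); hs=cv2.cvtColor(f['img'],cv2.COLOR_RGB2HSV)
        B=(P[...,0]>.42)&(P[...,0]<.58)&(P[...,1]>-.3)&(P[...,1]<-.14)
        w=comp(B&(P[...,2]>.045)&(P[...,2]<.064)&(hs[...,2]>170)&(hs[...,1]<60),0)
        C=np.array([.4985,-.2155]) 
        D=onplane(f,cv2.convexHull(cont(w))[:,0],.053)[:,:2]; c0=np.array(cv2.minEnclosingCircle((D*1000).astype(np.float32))[0])/1000
        if n=='top': C=c0
        else: C=C0+d0 if 0 else c0
        th=np.arange(-180,180,2.); pr=[]
        for r in(.034,.037,.040,.043):
            X=np.c_[C[0]+r*np.cos(np.radians(th)),C[1]+r*np.sin(np.radians(th)),np.full(len(th),.055)]
            uv=proj(f,X).astype(np.float32); v=cv2.remap(g,uv[:,:1],uv[:,1:],1).ravel(); pr.append(v)
        for r,v in zip((34,37,40,43),pr):
            k=np.where(v<130)[0]; print(n,c0.round(4),r,[(int(th[i]),int(v[i])) for i in k][:30])
angs()
E
python3 ang.py
```

```text
top [ 0.4976 -0.2157] 34 []
top [ 0.4976 -0.2157] 37 []
top [ 0.4976 -0.2157] 40 []
top [ 0.4976 -0.2157] 43 [(-88, 116), (-86, 105), (-84, 100), (-82, 110), (-80, 125)]
scene [ 0.4833 -0.2123] 34 [(-64, 120), (-62, 98), (-60, 77), (-58, 66), (-56, 62), (-54, 59), (-52, 59), (-50, 59), (-48, 59), (-46, 59), (-44, 59), (-42, 58), (-40, 55), (-38, 53), (-36, 52), (-34, 53), (-32, 53), (-30, 54), (-28, 55), (-26, 56), (-24, 57), (-22, 60), (-20, 62), (-18, 67), (-16, 74), (-14, 80), (-12, 88), (-10, 107), (-8, 123)]
scene [ 0.4833 -0.2123] 37 [(-64, 123), (-62, 101), (-60, 81), (-58, 67), (-56, 65), (-54, 64), (-52, 62), (-50, 61), (-48, 60), (-46, 60), (-44, 59), (-42, 58), (-40, 56), (-38, 54), (-36, 54), (-34, 54), (-32, 55), (-30, 56), (-28, 57), (-26, 58), (-24, 59), (-22, 61), (-20, 72), (-18, 82), (-16, 91), (-14, 118)]
scene [ 0.4833 -0.2123] 40 [(-64, 125), (-62, 103), (-60, 88), (-58, 73), (-56, 69), (-54, 65), (-52, 63), (-50, 61), (-48, 60), (-46, 59), (-44, 59), (-42, 58), (-40, 57), (-38, 57), (-36, 57), (-34, 57), (-32, 57), (-30, 58), (-28, 58), (-26, 59), (-24, 60), (-22, 71), (-20, 84), (-18, 103)]
scene [ 0.4833 -0.2123] 43 [(-64, 124), (-62, 104), (-60, 90), (-58, 81), (-56, 76), (-54, 71), (-52, 67), (-50, 64), (-48, 60), (-46, 60), (-44, 59), (-42, 58), (-40, 58), (-38, 57), (-36, 56), (-34, 56), (-32, 57), (-30, 57), (-28, 58), (-26, 58), (-24, 69), (-22, 82), (-20, 106), (134, 129), (136, 127), (138, 125), (140, 124), (142, 122), (144, 122), (146, 123)]
```

```bash
python3 go.py .498 -.2152 .15 -19 .498 -.2152 .083 -19; python3 -c "
from h import *; print(bot.observe()['qpos'].round(3))"
```

```text
t 11.025 p [ 0.3641 -0.232   0.2331] rpy [-1.7995e+02  5.0000e-02  7.1200e+00] grip 0.0853 F [ 0.2 -0.1 -0.6]
[ 0.675 -0.     0.415] [-0.     0.001  0.29 ]
[0.675 0.    0.75 ] [-0.     0.001  0.29 ]
[ 0.532  0.24  -0.12   2.093  0.039  0.812 -1.058]
```

```bash
python3 -m inch '[[0.2,0,0,0,0,-0.11,0.7],[0.4,0,0.05,0,0,-0.22,0.4],[0.6,0,0.15,0,0,-0.33,0.4],[0.675,0,0.25,0,0,-0.44,0.4],[0.675,0,0.25,0,0,-0.55,0.4],[0.675,0,0.25,0,0,-0.66,0.4],[0.675,0,0.25,0,0,-0.77,0.4],[0.675,0,0.25,0,0,-0.88,0.4],[0.675,0,0.25,0,0,-0.99,0.4],[0.675,0,0.25,0,0,-1,0.4],[0.675,0,0.25,0,0,-1,0.4]]' 50;python3 go.py .498 -.2152 .15 161
```

```text
clock: 12.4
position: [0.4978, -0.2155, 0.1832]
tool_rot: [-3.141, -0.001, 1.691]
force: [-0.0, 0.4, 0.1]
grip_width: 0.0342
finger_force: 0.0
t 12.4 p [ 0.4978 -0.2155  0.1832] rpy [-1.7996e+02 -5.0000e-02  9.6890e+01] grip 0.0342 F [-0.   0.4  0.1]
[0.001 0.001 0.166] [-0.    -0.001 -0.712]
```

```bash
python3 -m inch '[[0,0,0.05,0,0,-0.12,0.4],[0,0,0.1,0,0,-0.24,0.4],[0,0,0.15,0,0,-0.36,0.4],[0,0,0.17,0,0,-0.48,0.4],[0,0,0.17,0,0,-0.6,0.4],[0,0,0.17,0,0,-0.71,0.4],[0,0,0.17,0,0,-0.71,0.4],[0,0,0.17,0,0,-0.71,0.4]]' ;python3 go.py .498 -.2152 .083 161; python3 - <<'E'
from h import *
f=grab('top'); s=grab('scene')
def c(f):
    x,y=proj(f,[.49,-.216,.08])[0].round().astype(int); return cv2.cvtColor(cv2.resize(f['img'][y-36:y+36,x-36:x+36],None,fx=5,fy=5,interpolation=2),4)
cv2.imwrite('pics/prek.png',np.hstack([c(f),c(s)]))
E
```

```text
clock: 13.4
position: [0.4978, -0.2156, 0.1497]
tool_rot: [3.142, -0.0, 2.804]
force: [-0.1, -0.3, 0.4]
grip_width: 0.0344
finger_force: 0.0
t 13.4 p [ 0.4978 -0.2156  0.1497] rpy [ 1.8000e+02 -2.0000e-02  1.6068e+02] grip 0.0344 F [-0.1 -0.3  0.4]
[-0.     0.002  0.334] [ 0.    -0.    -0.004]
```

View pics/prek.png

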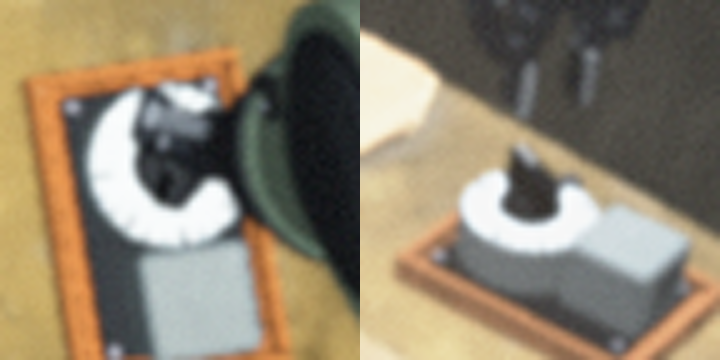

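The fingers stand at about (530,85) and (590,75) in the scene crop, one on each side of the bar's axis, and will come down around the bar. I'll descend and grip it.

```bash
python3 -m inch '[[0,0,0.1,0,0,0,0.4],[0,0,0.2,0,0,0,0.4],[0,0,0.27,0,0,0,0.4],[0,0,0.31,0,0,0,0.4],[0,0,0.335,0,0,0,0.4],[0,0,0.335,0,0,0,0.4],[0,0,0.335,0,0,0,0.4]]' ; python3 -m inch '[[0,0,0,0,0,0,0.1],[0,0,0,0,0,0,0.1],[0,0,0,0,0,0,0.1],[0,0,0,0,0,0,0.1],[0,0,0,0,0,0,0.1],[0,0,0,0,0,0,0.1]]' 40
```

```text
clock: 14.38
position: [0.498, -0.2158, 0.0833]
tool_rot: [-3.142, 0.001, 2.81]
force: [-0.2, -0.2, -0.0]
grip_width: 0.0342
finger_force: 0.0
clock: 15.12
position: [0.498, -0.2158, 0.0833]
tool_rot: [-3.141, 0.001, 2.81]
force: [-2.0, 0.4, 5.3]
grip_width: 0.0131
finger_force: 43.0
```

```bash
python3 -m inch '[[0,0,0,0,0,0.08,0.1],[0,0,0,0,0,0.16,0.1],[0,0,0,0,0,0.24,0.1],[0,0,0,0,0,0.32,0.1],[0,0,0,0,0,0.4,0.1],[0,0,0,0,0,0.48,0.1],[0,0,0,0,0,0.56,0.1],[0,0,0,0,0,0.63,0.1],[0,0,0,0,0,0.69,0.1],[0,0,0,0,0,0.69,0.1],[0,0,0,0,0,0.69,0.1]]' 60; python3 -m inch '[[0,0,0,0,0,0,0.4],[0,0,0,0,0,0,0.4],[0,0,0,0,0,0,0.4],[0,0,-0.2,0,0,0,0.4],[0,0,-0.4,0,0,0,0.4],[-0.3,0,-0.7,0,0,0,0.4],[-0.8,0,-0.8,0,0,0,0.4],[-0.8,0,-0.8,0,0,0,0.4],[-0.8,0,-0.8,0,0,0,0.4]]'; python3 m3.py turned.png;python3 ang.py | grep top
```

```text
clock: 16.5
position: [0.4986, -0.2153, 0.0834]
tool_rot: [3.14, 0.0, 1.729]
force: [2.6, 4.3, 7.7]
grip_width: 0.0122
finger_force: 63.0
clock: 17.62
position: [0.5218, -0.3784, 0.2433]
tool_rot: [3.141, 0.002, 1.721]
force: [0.6, 0.7, -0.2]
grip_width: 0.0337
finger_force: 0.0
top floor z 0.0079 lip z 0.0192 lip rect (array([ 469.5, -218.1]), array([179.6, 124.7]), 6.7) lip pct 628
  floor rect (array([ 442.7, -174.5]), array([122.5,  10.5]), 9.1)
top housing top z 0.0578 (array([ 426.4, -225.7]), array([60.4, 60.6]), 6.6) cloud med [ 0.4262 -0.2253  0.0658]
  dial z 0.0452 [ 498.8 -217.4] [87.9 88.7]
  bar top z 0.08 (array([ 498.2, -217.1]), array([13.9, 51. ]), 8.9) med [ 0.4975 -0.2161  0.088 ]
top [376 245]
scene floor z 0.0074 lip z 0.0183 lip rect (array([ 466.7, -217.5]), array([181. , 126.1]), 7.8) lip pct 242
  floor rect (array([ 406.1, -164.6]), array([12.5, 15.2]), 40.7)
scene housing top z 0.0561 (array([ 420.8, -222.5]), array([59. , 62.4]), 6.5) cloud med [ 0.4206 -0.2219  0.0641]
  dial z 0.0441 [ 487.6 -216.3] [ 90.4 105.1]
  bar top z 0.0783 (array([ 494.5, -215.6]), array([16.3, 52.6]), 8.9) med [ 0.4948 -0.2152  0.0863]
scene [357 180]
top [ 0.4983 -0.2174] 34 []
top [ 0.4983 -0.2174] 37 []
top [ 0.4983 -0.2174] 40 [(-88, 124), (-86, 121), (-84, 119)]
top [ 0.4983 -0.2174] 43 [(-90, 121), (-88, 104), (-86, 101), (-84, 104), (-82, 122)]
```

View pics/turned.png

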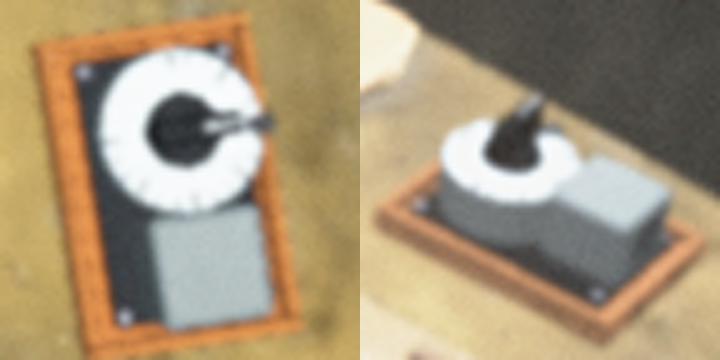

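The nose now points almost at the clip (at (262,122) in the left crop). The bar is at about -81° and the clip near -86°. I'll refine this with averaged frames before deciding on a small second turn.

```bash
python3 - <<'E'
from m2 import *
for n in('top','scene'):
    F=[grab(n) for _ in range(8)]; f=F[0]; f['img']=np.mean([k['img'] for k in F],0).round().astype(np.uint8)
    f['z_map']=np.median([k['z_map'] for k in F],0); P=cloud(f)
    B=(P[...,0]>.42)&(P[...,0]<.58)&(P[...,1]>-.3)&(P[...,1]<-.14); b=comp(B&(P[...,2]>.081)&(P[...,2]<.094),0)
    Q=onplane(f,np.argwhere(b)[:,::-1],.088)[:,:2]; c=Q.mean(0); v=np.linalg.svd(Q-c)[2][0]; print(n,'bar c',c.round(4),rect(onplane(f,cont(b),.088)[:,:2]),'PCA',np.degrees(np.arctan2(v[1],v[0])).round(1),len(Q))
    w=B&(P[...,2]>.045)&(P[...,2]<.064)&(f['img'].min(2)>150); w=comp(w,0)
    D=onplane(f,cv2.convexHull(cont(w))[:,0],.053)[:,:2]; e=cv2.fitEllipse((D*1000).astype(np.float32)); print('dial',np.round(e[0],1),np.round(e[1],1))
    # rectified map about the bar centre at z=.056, 0.5 mm/pixel, up=+x, left=+y
    x,y=np.meshgrid(np.arange(-55,55,.5),np.arange(-55,55,.5)); X=np.c_[.4983-y.ravel()/1000,-.217-x.ravel()/1000,np.full(x.size,.056)]
    uv=proj(f,X).astype(np.float32).reshape(*x.shape,2); im=cv2.remap(f['img'],uv[...,0],uv[...,1],2)
    globals()[n]=im; mx=im.max(2).astype(float)
    k=(x>38)&(x<52)&(abs(y)<12)&(mx<140); W=(140-mx)*k; print('clip right/down mm',(W*x).sum()/W.sum(),(W*y).sum()/W.sum(),k.sum())
cv2.imwrite('pics/rect.png',cv2.resize(cv2.cvtColor(np.hstack([top,scene]),4),(800,400)))
E
```

```text
top bar c [ 0.4982 -0.2171] (array([ 498.2, -217. ]), array([13.9, 51. ]), 8.9) PCA 98.6 105
dial [ 499.  -217.2] [87.7 89.3]
clip right/down mm 44.94034815895005 -3.501868392271236 452
scene bar c [ 0.4927 -0.2121] (array([ 492.5, -212.4]), array([16.8, 55.1]), 8.9) PCA 100.3 49
dial [ 489.7 -214.5] [91.4 98.6]
clip right/down mm 40.54475958342566 -9.307001994238865 192
```

View pics/rect.png

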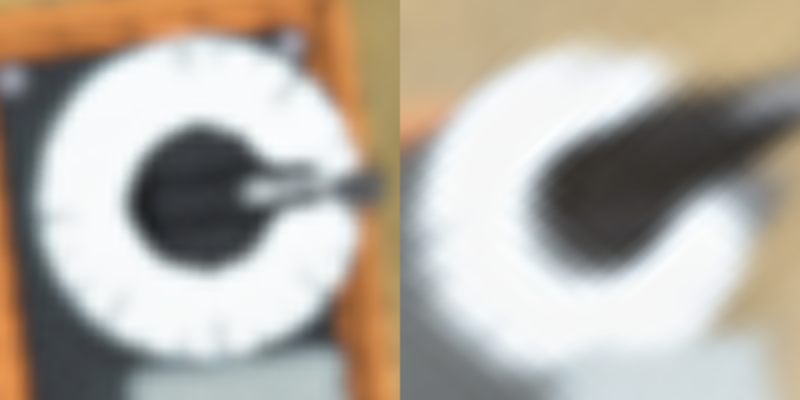

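The pointer is about 4° short of the clip. That is inside tolerance, but one short regrip would centre it.

```bash
python3 go.py .4986 -.216 .15 98.6 .4986 -.216 .083 98.6
```

```text
t 18.625 p [ 0.5225 -0.3738  0.2429] rpy [-180.      0.     98.89] grip 0.0342 F [-0.9  0.3  0.4]
[0.798 0.004 0.465] [-0.     0.     0.003]
[0.798 0.004 0.8  ] [-0.     0.     0.003]
```

```bash
python3 -m inch '[[0.3,0,0.1,0,0,0,0.4],[0.6,0,0.2,0,0,0,0.4],[0.8,0,0.3,0,0,0,0.4],[0.8,0.004,0.45,0,0,0,0.4],[0.8,0.004,0.6,0,0,0,0.4],[0.8,0.004,0.7,0,0,0,0.4],[0.8,0.004,0.77,0,0,0,0.4],[0.8,0.004,0.8,0,0,0,0.4],[0.8,0.004,0.8,0,0,0,0.4]]'; python3 -m inch '[[0,0,0,0,0,0,0.1],[0,0,0,0,0,0,0.1],[0,0,0,0,0,0,0.1],[0,0,0,0,0,0,0.1],[0,0,0,0,0,0.025,0.1],[0,0,0,0,0,0.045,0.1],[0,0,0,0,0,0.045,0.1],[0,0,0,0,0,0.045,0.1]]' 50;  python3 -m inch '[[0,0,0,0,0,0,0.4],[0,0,0,0,0,0,0.4],[0,0,0,0,0,0,0.4],[0,0,-0.2,0,0,0,0.4],[0,0,-0.4,0,0,0,0.4],[-0.3,0,-0.7,0,0,0,0.4],[-0.8,0,-0.8,0,0,0,0.4],[-0.8,0,-0.8,0,0,0,0.4],[-0.8,0,-0.8,0,0,0,0.4]]'; python3 m3.py fin.png|grep -v floor;python3 ang.py | grep top
```

```text
clock: 19.75
position: [0.4987, -0.2156, 0.083]
tool_rot: [3.142, -0.0, 1.726]
force: [0.0, 0.7, -0.2]
grip_width: 0.0341
finger_force: 0.0
clock: 20.75
position: [0.4988, -0.2158, 0.0836]
tool_rot: [3.141, 0.001, 1.656]
force: [-1.7, 1.4, 7.6]
grip_width: 0.0128
finger_force: 50.4
clock: 21.88
position: [0.5113, -0.3796, 0.2435]
tool_rot: [3.141, 0.002, 1.65]
force: [0.2, 1.0, -1.1]
grip_width: 0.0338
finger_force: 0.0
top housing top z 0.0581 (array([ 426.2, -225.3]), array([60.5, 60.2]), 5.6) cloud med [ 0.4262 -0.2255  0.0661]
  dial z 0.045 [ 498.6 -217.4] [88.1 88.7]
  bar top z 0.0794 (array([ 498.2, -217.4]), array([14., 51.]), 4.4) med [ 0.4975 -0.2163  0.0874]
top [376 245]
scene housing top z 0.0562 (array([ 420.6, -221.4]), array([59.5, 63.8]), 5.3) cloud med [ 0.4206 -0.2215  0.0642]
  dial z 0.0435 [ 494.5 -216.4] [86.9 95.3]
  bar top z 0.0782 (array([ 494.5, -214.7]), array([15.6, 54.8]), 4.6) med [ 0.4947 -0.2109  0.0862]
scene [357 180]
top [ 0.499  -0.2178] 34 []
top [ 0.499  -0.2178] 37 []
top [ 0.499  -0.2178] 40 [(-90, 126), (-88, 116), (-86, 115), (-84, 128)]
top [ 0.499  -0.2178] 43 [(-92, 127), (-90, 108), (-88, 99), (-86, 96), (-84, 109), (-82, 127)]
```

View pics/fin.png

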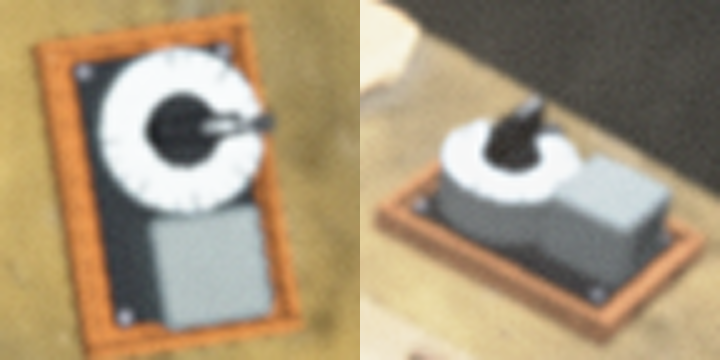

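The nose and white line, at (205–245,125), now run into the clip at (262,122). The bar is at about -85.5° and the clip at about -87°. The timer is flat in the tray and the arm is clear, so I'm handing in.

```bash
python3 -c "
from workcell import bot; print(bot.job_done())"
```

```text
the job is handed in; nothing more can be done
None
```

The job is handed in at about 22 s: the timer sits flat in the tray and released, about 2 mm off centre, and the last images put the knob's pointer within about 1.5° of the clip (tolerance about 9.5°); the hand-in returned no verdict.

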